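# Unlatch the tube carrier and lift it off its ball dock

## Task

The grey carrier with the two sample tubes is locked onto the ball of its docking plate. Pull its spring latch in by squeezing the steel tab sideways towards the fixed grip plate, keep it pulled while you lift the carrier straight up off the ball, and hold it upright and still about 10 cm above where it sat, without knocking over or pushing away the vial, the beaker or the cuvette box next to it. The program finishes while the robot is still holding the carrier raised: do not put it down.

Things in the scene. Friction and masses are not known exactly. Their poses are not given: they have to be found in the camera images.
- carrier: Loose tube carrier, 0.18 to 0.27 kg: grey housing 44 x 44 x 38 mm, open below, with a drawbar along its x that holds an upright orange-capped tube 65 mm to either side (155 mm long, tube tops at 74 mm). Origin: centre of the housing's underside; x drawbar, y from fixed plate to latch tab, z up. Seated, the origin is on the dock's axis, 14 mm above the bench; it can swivel on the ball.
- carrier_grip (a point): Point on the carrier's middle axis, 72 mm above its origin (seated: 86 mm above the bench), carrier's axes. Here two upright plates on the roof face each other, to be pinched from above, fingers closing along the carrier's y: 40 mm over both at rest, 28 mm when squeezed, the middle then at y = -6 mm. Roof and slide bar below end 28 mm under this point.
- grip_plate (a point): Centre of the outer face of the fixed grey grip plate of the carrier, on the robot's right (y = -20 mm, 72 mm above the carrier's origin); carrier's axes. The plate is 34 mm along x, 6 mm thick, its lower edge at 50 mm and its top at 94 mm above the carrier's origin.
- latch_tab (a point): Centre of the outer face of the steel latch tab (the plate on the robot's left), moving with it (y = +20 mm at rest, +8 mm fully pulled, 72 mm above the carrier's origin); carrier's axes. The tab is 28 mm along x, 6 mm thick, from 44 to 97 mm above the carrier's origin. It slides only along the carrier's y, towards the fixed plate.
- latch (a joint): Spring latch: 0 = locked (its bolt lies under the ball; the carrier lifts only 1.5 mm), 0.012 m = tab fully pulled towards the fixed plate; clear of the ball from about 0.008. The spring takes 4 N to start and 8.5 N at the end and shuts the latch when let go; a grip of 15 to 30 N squeezes it to its stop.
- dock: Docking plate fixed to the bench: aluminium, 100 x 90 x 8 mm, with a round collar (top at 14 mm) on which the carrier stands and a steel ball of 28 mm diameter on a neck, its top 44 mm above the bench, inside the housing with 2 mm clearance. The carrier is free of the ball after rising 30 mm. Origin: centre of the plate's underside, on the bench.
- vial_center (a point): Bystander, loose: small glass vial with a yellow cap, 23 mm diameter, 52 mm tall, upright; point on its axis half-way up.
- beaker_center (a point): Bystander, loose: clear beaker, 57 mm diameter, 71 mm tall, upright; point on its axis half-way up.
- cuvettes: Bystander, loose: flat clear cuvette box 78 x 56 x 25 mm; origin at the centre of its underside.
Mind the look-alikes: they are no part of the job. Leave any yellow look-alike of the dock alone.

How it is judged:
On the way, in this order (a step that is already met when the one before it is completed fails the run):
1. the latch is pulled clear of the ball while the carrier still sits on its dock (value of joint latch above 0.008 m and z of carrier in the frame of dock below 0.02 m), for 0.1 s.
2. the carrier is lifted upright off the ball with the latch still pulled (z of carrier in the frame of dock above 0.05 m and value of joint latch above 0.006 m and angle between carrier's own z axis and vertical below 0.4 rad), for 0.1 s.
At the end, for the whole second after the job is handed in: The carrier is held by the fingers (more than 2 N), off the dock, its underside 80 to 190 mm above the bench (66 to 176 mm above where it sat), within 0.3 rad of upright, slower than 0.03 m/s, and stays so through the last second (z of carrier in the frame of dock between 0.08 and 0.19 m and angle between carrier's own z axis and vertical below 0.3 rad and linear speed of carrier below 0.03 m/s and contact force between carrier and the fingers above 2 N and contact force between carrier and dock below 0.2 N and contact force between carrier and cuvettes below 0.2 N); the arm keeps its last pose, push and grip.
It fails at once if the vial is moved more than 25 mm or tipped (distance of vial_center from where it was at the start of the episode above 0.025 m or angle between vial_center's own z axis and vertical above 0.5 rad).
It fails at once if the beaker is moved more than 25 mm or tipped (distance of beaker_center from where it was at the start of the episode above 0.025 m or angle between beaker_center's own z axis and vertical above 0.5 rad).
It fails at once if the cuvette box is moved more than 25 mm (distance of cuvettes from where it was at the start of the episode above 0.025 m).
It also fails if it takes over 29 s, if anything falls off the work surface, if the arm or the gripper's body presses on something with over 40 N, if the wrist force passes 120 N, or if a joint passes its speed limit or range.

## Robot

A 6-joint arm with a two-finger parallel gripper is mounted at the origin on a cart in front of the work surface, level with it; the furniture and walls round the work are solid. World frame = base frame: x ahead of the robot, y to its left, z up, the work surface at z = 0. Lengths are in m, angles in rad, forces in N, time in s.
With the tool pointing down it reaches from about 0.35 to 0.8 m from the base axis. Payload 7.3 kg.
Tool frame: the origin (TCP) lies between the finger pads; the fingertips stand 25 mm ahead of it and the grasp point (between the pads) lies 6 mm ahead of it (r.tip_extent is the distance from the TCP to the fingertips, in m); z points along the fingers, y is the line along which they close (so a half turn about z gives the same grasp; the last joint's range is limited). The gripper opens to 85 mm and grips with 20 to 120 N. Pads are 22 mm wide; open, the fingers measure 114 mm over their backs; the gripper's body (76 mm by 85 mm) begins 54 mm behind the grasp point. The pads swing forward as they close: fully open they stand 13 mm farther back than shut.
Start: joints at [-1.373, 0.342, 1.524, -0, 1.275, -0.146], TCP at [0.177, -0.494, 0.256] pointing down, gripper open.
Joint ranges: [-2.53, 2.53], [-0.77, 2.02], [0.04, 2.7], [-1, 4.14], [0.28, 2.66], [-3.11, 3.11]. Speed limits (rad/s): [2.57, 2.57, 3.14, 3.14, 3.14, 3.14].

## Interface

Orientations are given as a unit quaternion [x, y, z, w].
In Python, from workcell import r, command_gripper, optics gives the robot as it stands. The module is installed in compiled form; this text tells all that it offers. Calls block until the motion is done:
- r.reach(position, orientation): joint-space move of the TCP to a pose.
- r.move_straight(position, orientation=None, speed=0.15, max_force=None): straight line of the TCP; orientation=None keeps the orientation; speed is the mean speed in m/s. With max_force (N) it stops when the force on the tool has changed by that much, and returns True; else False.
- r.movej(angles): joint-space move.
- command_gripper(opening, force=None): finger opening in m; force is the grip in N (None keeps the last); returns when the fingers have stopped.
- r.hold(seconds).
- r.solve_ik(position, orientation): joint angles nearest the present ones, or None.
- r.read_state(): the state.
- optics.get_image(name): name is "scene" or "top" or "wrist"; returns (picture, depth): 384x512x3 uint8, red, green, blue; 384x512 float32, m along the optical axis (not along the pixel's ray), 0 where there is no reading.
- optics.camera_model(name): a dict with "K" (3x3 intrinsics, pixels), "R" (3x3) and "t" (3): a world point X has camera coordinates R X + t; the wrist camera has in their place "tool_from_camera" (4x4, takes a point from camera to tool coordinates, whose origin is the TCP and whose axes are the flange's). Camera axes: x right, y down, z forward; pixel columns grow to the right and rows downward; lengths in m; the calibration is good to about 2 mm. A picture is of the moment at which its call begins: read the wrist's pose just before it. camera_model takes no time and is no camera call.
A pose or a line that the arm cannot do raises r.PlanningError and nothing moves.
- r.finish_job(): hands the job in; it is judged then, once.
The state is a dict: "time_s": time; "joint_positions": joint angles; "dq": joint speeds; "tau": joint torques, N m; "eef_pos": TCP position; "eef_rot": TCP orientation; "contact_force": force on the tool from outside, world axes, zero at the start; "torque": the same for the moment, N m; "grip_width": finger opening in m; "grip_force": force on a finger pad.
Only numpy, scipy, OpenCV 4.12 (cv2) and the standard library are available. Lean on these libraries where they do the work, as an engineer would, in place of code of your own. Each camera call takes 0.05 s, during which the arm holds its last target. There are 200 camera calls.

## Working session

There is one attempt and no reset: what is moved stays moved. The work goes in short steps, each a Python script; the robot and the scene stay as the last script left them, time stands still between calls to the robot, and variables do not carry over. Pictures are saved under pics/ and viewed, at most 10 in all, crops included, and the job is handed in when it is done.

```bash
mkdir -p pics; python3 - <<'E'
from workcell import r,optics
import cv2,numpy as np
for n in("scene","top"):
    p,d=optics.get_image(n); np.savez(n+".npz",p=p,d=d)
    cv2.imwrite(f"pics/{n}.png",p[:,:,::-1]); m=optics.camera_model(n); print(n,np.round(m["K"],1).tolist(),np.round(m["R"],3).tolist(),np.round(m["t"],3),(d>0).mean())
s=r.read_state();print(s["time_s"],s["eef_rot"],r.tip_extent)
E
```

```text
scene [[437.3, 0.0, 246.9], [0.0, 437.3, 185.2], [0.0, 0.0, 1.0]] [[-0.506, -0.862, 0.007], [-0.49, 0.281, -0.825], [0.71, -0.421, -0.565]] [0.404 0.301 0.628] 0.9959716796875
top [[378.3, 0.0, 255.3], [0.0, 378.3, 192.7], [0.0, 0.0, 1.0]] [[0.0, -1.0, -0.014], [-0.988, 0.002, -0.152], [0.152, 0.014, -0.988]] [0.153 0.567 0.866] 0.9958140055338541
0.1 [ 9.85264673e-01  1.71035202e-01 -1.91681249e-05 -6.95944969e-04] 0.025
```

View pics/scene.png

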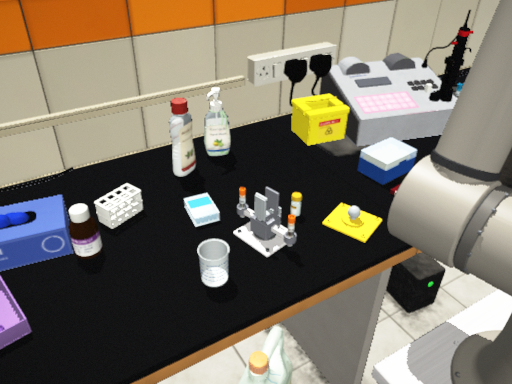

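View pics/top.png

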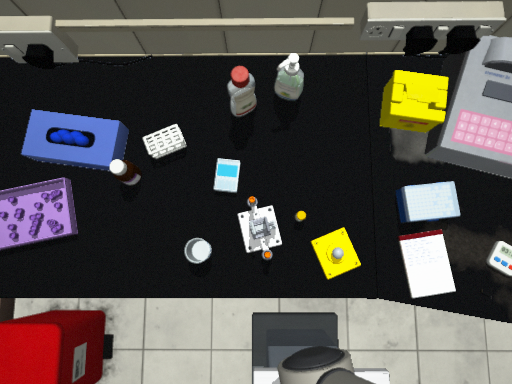

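The carrier is at about (260,228) in the top view, or (265,225) in the scene view, on the aluminium plate. Its orange caps are at (252,201) and (267,255) in the top view. The yellow plate with a bare ball at (336,253) is the look-alike, because it is yellow and carries nothing. Next I measure the caps and check an enlarged crop.

```bash
cat > h.py <<'E'
import numpy as np
from workcell import optics
def cast(n,uv,z):
    m=optics.camera_model(n);R=np.array(m["R"]);t=np.array(m["t"])
    d=R.T@np.linalg.inv(m["K"])@np.array([*uv,1.]);c=-R.T@t
    return c+d*(z-c[2])/d[2]
E
python3 - <<'E'
from h import *
import cv2
for n,(x0,x1,y0,y1) in dict(top=(235,285,190,270),scene=(230,310,180,255)).items():
    p=np.load(n+".npz")["p"]; hsv=cv2.cvtColor(p,cv2.COLOR_RGB2HSV)
    m=cv2.inRange(hsv,(3,150,90),(16,255,255)); k=np.zeros_like(m);k[y0:y1,x0:x1]=m[y0:y1,x0:x1]
    N,L,S,C=cv2.connectedComponentsWithStats(k)
    pts=[]
    for i in range(1,N):
        if S[i,4]>8:
            q=cast(n,C[i],.083 if n=="top" else .079);pts.append(q);print(n,S[i],C[i].round(1),q.round(4))
    pts=np.array(pts[:2]);print("mid",pts.mean(0).round(4),"dir",np.diff(pts,axis=0)[0],np.linalg.norm(np.diff(pts,axis=0)))
# plate corners: bright quad in top at z=.008
p=np.load("top.npz")["p"];hsv=cv2.cvtColor(p,cv2.COLOR_RGB2HSV)
m=cv2.inRange(hsv,(0,0,120),(179,60,255));k=np.zeros_like(m);k[195:265,230:290]=m[195:265,230:290]
c=max(cv2.findContours(k,0,2)[0],key=cv2.contourArea);re=cv2.minAreaRect(c);print(re,cast("top",re[0],.008))
for nm,uv,z in(("vial",(301,216),.05),("beaker",(198,250),.05),("cuv",(227,175),.025)):print(nm,cast("top",uv,z).round(3))
a=cv2.resize(p[185:270,215:315],None,fx=4,fy=4,interpolation=2);b=np.load("scene.npz")["p"][175:260,220:320];b=cv2.resize(b,None,fx=4,fy=4,interpolation=2)
cv2.imwrite("pics/crop.png",np.hstack([a,b])[:,:,::-1])
E
```

```text
top [249 196   6   7  30] [251.7 198.9] [0.5464 0.1607 0.083 ]
top [264 252   7   6  26] [266.9 254.1] [0.4212 0.1263 0.083 ]
mid [0.4838 0.1435 0.083 ] dir [-0.12517033 -0.03439214  0.        ] 0.12980921182017668
scene [239 186   7  10  59] [241.9 190.4] [0.5502 0.1586 0.079 ]
scene [288 214   8  10  62] [291.2 218.6] [0.4228 0.1237 0.079 ]
mid [0.4865 0.1412 0.079 ] dir [-0.1274394  -0.03483892  0.        ] 0.13211567604763222
((259.0882568359375, 228.35296630859375), (60.876441955566406, 36.865413665771484), 75.96376037597656) [0.48334914 0.143976   0.008     ]
vial [0.51  0.045 0.05 ]
beaker [0.43  0.287 0.05 ]
cuv [0.614 0.223 0.025]
```

View pics/crop.png

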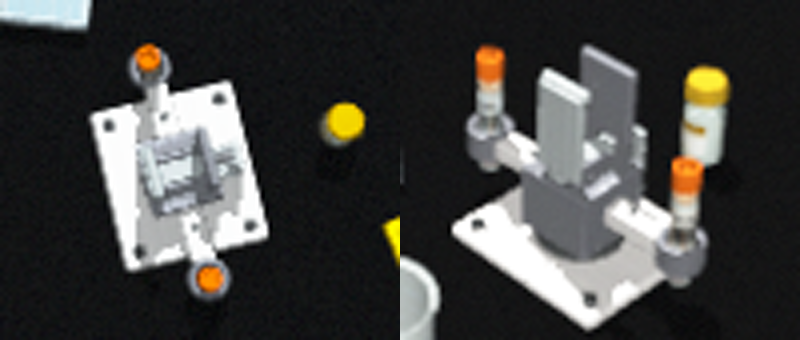

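The crop confirms it: grey housing with two plates, a drawbar and orange caps, on the white aluminium dock. The carrier is at about (0.484, 0.143) with yaw 0.268. I'll move above it and check with the wrist camera.

```bash
python3 - <<'E'
from h import *
from workcell import r
import cv2
from scipy.spatial.transform import Rotation as Ro
yaw=.268;q=[np.cos(yaw/2),np.sin(yaw/2),0,0]
r.reach([.484,.143,.27],q);r.hold(.3)
s=r.read_state();p,d=optics.get_image("wrist");cv2.imwrite("pics/w.png",p[:,:,::-1])
m=optics.camera_model("wrist");T=np.array(m["tool_from_camera"]);K=np.array(m["K"])
R=Ro.from_quat(s["eef_rot"]).as_matrix();o=np.array(s["eef_pos"]);print(s["time_s"],o,s["joint_positions"],T.round(3).tolist())
hsv=cv2.cvtColor(p,cv2.COLOR_RGB2HSV);k=cv2.inRange(hsv,(3,150,90),(16,255,255))
N,L,S,C=cv2.connectedComponentsWithStats(k)
def cw(uv,z):
    c=R@T[:3,3]+o;v=R@T[:3,:3]@np.linalg.inv(K)@[*uv,1.];return c+v*(z-c[2])/v[2]
for i in range(1,N):
    if S[i,4]>60:print(S[i],C[i].round(1),cw(C[i],.086).round(4))
E
```

```text
2.9083 [0.48409153 0.14269683 0.26996154] [ 1.34700514e-01  2.93905281e-01  1.55501332e+00 -2.21386203e-05
  1.29273957e+00  1.43807590e+00] [[-0.0, -0.964, -0.265, 0.066], [1.0, -0.0, -0.0, 0.0], [0.0, -0.265, 0.964, -0.118], [0.0, 0.0, 0.0, 1.0]]
[244 229  13  16 104] [250.2 236.4] [0.4221 0.1262 0.086 ]
```

View pics/w.png

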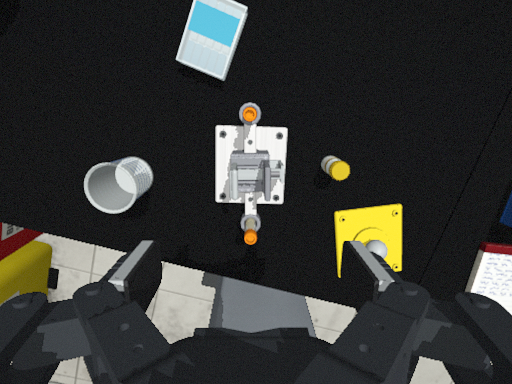

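In the wrist view both caps are at column 250 (rows 114 and 237), so the yaw matches, and the near cap's position agrees to about 1 mm. I'll descend with the tool centred at y' = -6 mm, then squeeze.

```bash
python3 - <<'E'
from h import *
from workcell import r,command_gripper
import cv2
yaw=.268;q=[np.cos(yaw/2),np.sin(yaw/2),0,0]
P=np.array([.4845,.1434])-.006*np.array([-np.sin(yaw),np.cos(yaw)])
print(r.move_straight([*P,.15],q,speed=.12))
print("stop",r.move_straight([*P,.091],q,speed=.05,max_force=12))
def show():
    s=r.read_state();print(s["time_s"],s["eef_pos"].__repr__(),s["grip_width"],s["grip_force"],np.round(s["contact_force"],1),np.round(s["torque"],2))
show();command_gripper(.05);show();command_gripper(.015,28);r.hold(.3);show()
p,_=optics.get_image("scene");cv2.imwrite("pics/s2.png",cv2.resize(p[110:270,180:380],None,fx=4,fy=3.75,interpolation=2)[:,:,::-1])
E
```

```text
False
stop False
5.4417 array([0.48632289, 0.13764145, 0.09131352]) 0.08525341560518558 0.0 [-0.3 -0.4  0.3] [ 0.06  0.04 -0.03]
5.8833 array([0.48611162, 0.13781081, 0.09114984]) 0.05018784858255105 0.7578436844050884 [-1.5  1.2  1.1] [0.29 0.06 0.03]
6.5083 array([0.48647295, 0.13730573, 0.09137093]) 0.026663903909567636 28.87414902448654 [-0.6 -1.8  6. ] [-0.35  0.11  0.05]
```

View pics/s2.png

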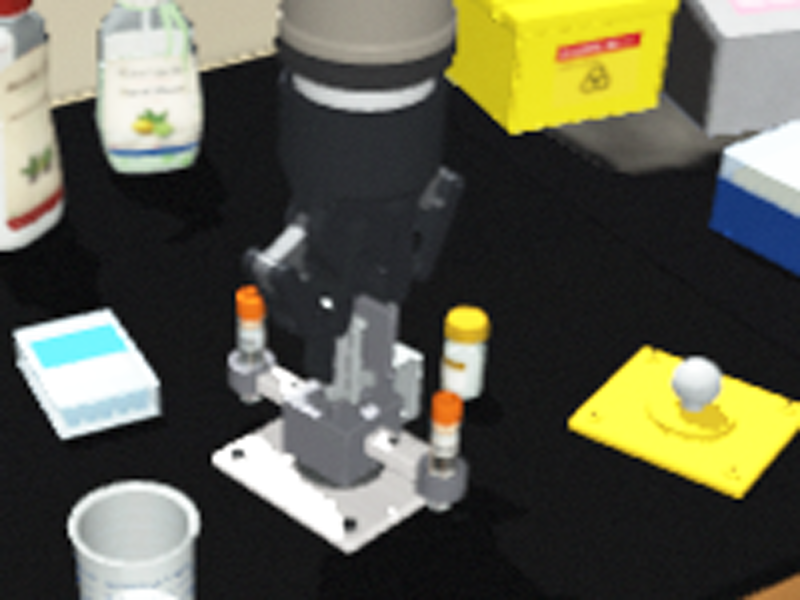

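The tab is squeezed to its stop (width 27 mm, 29 N), with the plates now close together at about (365,360) in the crop and the carrier still seated. Now I lift straight up.

```bash
python3 - <<'E'
from h import *
from workcell import r
import cv2
def show():
    s=r.read_state();print(s["time_s"],np.round(s["eef_pos"],4),s["grip_width"],s["grip_force"],np.round(s["contact_force"],1),np.round(s["torque"],2));return np.array(s["eef_pos"])
o=show()
st=r.move_straight([o[0],o[1],o[2]+.035],speed=.04,max_force=22);print(st);show()
if not st:
    print(r.move_straight([o[0],o[1],o[2]+.1],speed=.06,max_force=22));r.hold(.6);show()
p,_=optics.get_image("scene");cv2.imwrite("pics/s3.png",cv2.resize(p[110:270,180:380],None,fx=4,fy=3.75,interpolation=2)[:,:,::-1])
E
```

```text
6.5583 [0.4865 0.1373 0.0914] 0.026444572747340266 28.874233961105347 [-0.4 -2.1  5.5] [-0.34  0.1   0.04]
False
7.5917 [0.4863 0.1373 0.1262] 0.026643055721270598 27.676349580287933 [-0.3 -0.3 -2.7] [ 0.02 -0.01 -0.01]
False
9.425 [0.4865 0.1373 0.1914] 0.02658716187034751 27.6791650056839 [-0.3 -0.1 -2.5] [0.02 0.01 0.01]
```

View pics/s3.png

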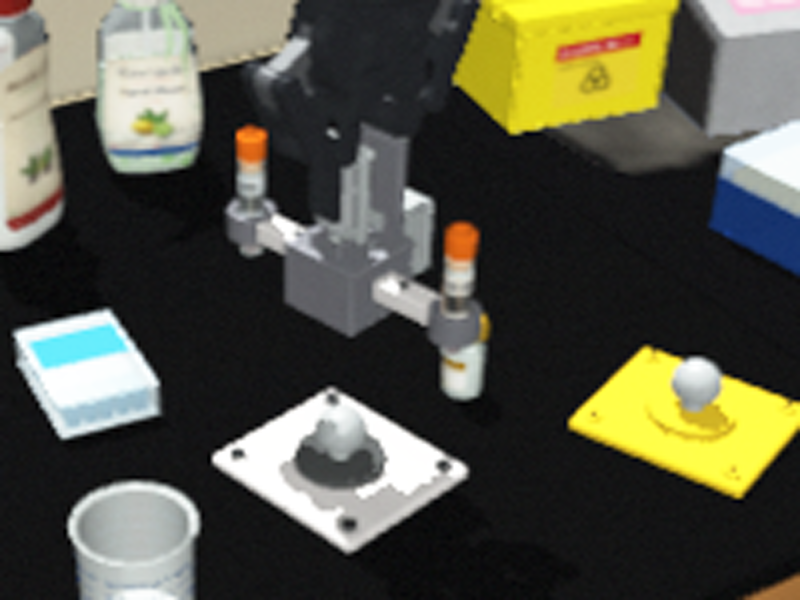

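The carrier is upright in the fingers above the bare ball at (340,430), and the cuvette box, vial and beaker are where they were. I'm handing it in.

```bash
python3 -c "
from workcell import r
r.hold(.3);print(r.finish_job())"
```

```text
the job is handed in; nothing more can be done
None
```

I pulled the latch, lifted the carrier straight off its ball and handed the job in with it held upright about 10 cm above its dock at 28 N grip; the final picture showed the vial, beaker and cuvette box still in place (the hand-in gave no verdict).

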